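Charge the square backstamp on the sprung colour pad

ROBOT

A 7-joint arm with a two-finger parallel gripper is mounted at the origin on the work surface. World frame = base frame: x ahead of the robot, y to its left, z up, the work surface at z = 0. Lengths are in m, angles in rad, forces in N, time in s.
With the tool pointing down it reaches from about 0.425 to 0.825 m from the base axis. Payload 3.6 kg.
Tool frame: the origin (TCP) lies midway between the tips of the shut fingers; the grasp point (between the pads) lies 19 mm behind it (tcp_to_grasp is the distance from the TCP to the grasp point, in m); z points along the fingers, y is the line along which they close (so a half turn about z gives the same grasp; the last joint's range is limited). The gripper opens to 93 mm and grips with 3 to 60 N. Pads are 15 mm wide; open, the fingers measure 128 mm over their backs; the gripper's body (75 mm by 188 mm) begins 65 mm behind the grasp point.
Start: joints at [-1.329, 0.615, -0.013, 1.423, 0.008, 1.103, -0.04], TCP at [0.173, 0.627, 0.219] pointing down, gripper open.
Joint ranges: [-3.12, 3.12], [-0.3, 2.06], [-1.34, 1.32], [0.26, 2.42], [-1.36, 4.5], [0.01, 1.98], [-2.84, 2.84]. Speed limits (rad/s): [2.79, 2.79, 3.14, 3.14, 3.14, 3.14, 3.14].

INTERFACE

Orientations are given as a unit quaternion [w, x, y, z].
In Python, from station import * gives the robot as it stands.
- The arm moves only by the tool step_arm, never from a script. Its argument "series" is a list of rows, each a list of 3 entries, a list of its own where there are three numbers: the shift along the tool's x, y, z in cm, then the turn, a rotation vector about the tool's x, y, z in rad, then the opening, from -1 (shut) to 1 (fully open). In form: [[[x, y, z], [rx, ry, rz], grip], ...]. A call has 1 to 10 rows; each row shifts and turns the commanded pose from where the row before left it, along the tool's axes as they then stand; what a row does not reach is not made up. A row lasts 1/10 s, in which the tool goes at most 50 mm and 8.59 degrees, less where a joint would pass 70% of its speed; a pose out of reach is approached as far as the arm can. A call with a gripper value outside its range is refused whole. The fingers move at their own pace and stop on an object; "newtons" is the grip in N (left out, the last holds). Time passes only in rows, so rows that do not move let the fingers close. It gives the time, the measured TCP pose, the force, the opening and the grip force at its end, in the units of the state.
- observe(): the state, without advancing time (a new reading comes with each control period).
- get_image(name): name is "side" or "top"; returns a dict with "img" (384x512x3 uint8, red, green, blue), "fx", "fy", "cx", "cy" (pixels), "origin" and "rotation" of the camera in the world. Camera axes: x right, y down, z forward; pixel columns grow to the right and rows downward; lengths in m; the calibration is good to about 2 mm. A picture is of the moment at which its call begins. There is no depth.
- close_job(): hands the job in; it is judged then, once.
The state is a dict: "time": time; "joints": joint angles; "dq": joint speeds; "joint_torque": joint torques, N m; "eef_pos": TCP position; "ee_rot": TCP orientation; "wrist_force": force on the tool from outside, world axes, zero at the start; "ft_torque": the same for the moment, N m; "grip_width": finger opening in m; "gripper_force": force on a finger pad.
Only numpy, scipy, OpenCV 4.12 (cv2) and the standard library are available. Lean on these libraries where they do the work, as an engineer would, in place of code of your own. Each camera call takes 0.05 s, during which the arm holds its last target. There are 200 camera calls.

TASK

Pick the square stamp up from its white tray by the wooden handle and press it flat and square down on the sprung plate of the colour pad until the plate is bottomed out and level; hold it there for a good second, firmly but without leaning on it, for more than about 20 N damages the pad. Then set the stamp back gently in its tray, upright and flat, and let go. Leave everything else on the bench undisturbed.

Things in the scene. Friction and masses are not known exactly. Their poses are not given: they have to be found in the camera images.
- stamp: the stamp: an aluminium block 46 x 46 mm and 30 mm high with a flat rubber underside, and on its middle an upright square wooden handle 22 x 22 mm that reaches from 30 to 88 mm above the underside; 0.11 to 0.22 kg. Origin: centre of the underside; z up along the handle, x and y along the sides of the block (the handle's sides are parallel to them). It starts standing upright in the tray
- tray: shallow square ceramic tray, fixed, 94 x 94 mm outside, 82 x 82 mm inside, inner floor 6 mm and rim 14 mm above the bench. Origin: centre of its underside on the bench; z up, x and y along its sides
- ink_pad: the colour pad: a fixed grey block 98 x 98 mm, 52 mm high, with a square well 60 x 60 mm open at the top in its middle; in the well a square felt-topped plate 55 x 55 mm on a spring. Pressed askew or off the middle, the plate rocks. More than 22 N between stamp and pad damages it. Origin: centre of the underside on the bench; x and y along the block's sides, z up
- pad_rim (a point): centre of the well's mouth, at the height of the pad's rim, 52 mm above the bench; axes as ink_pad. The sprung plate's top waits 4 to 20 mm below this point (set from below, different each time, not reported)
- pad_press (a joint): how far the plate is pushed down from where it waits, m: 0 at the top, 0.009 at its hard stop. The spring pushes back with about 3 N at the top and 8.5 N just before the stop; past that the force climbs steeply. Springs back up when released
- pad_rock_x (a joint): rocking of the plate about the pad's x axis, rad; 0 is level, at most 0.12 either way, sprung to level
- pad_rock_y (a joint): rocking of the plate about the pad's y axis, rad; 0 is level, at most 0.12 either way, sprung to level
- dabber: bystander: round wooden dabber 34 mm wide, 58 mm high, standing loose near the middle of the bench. Origin: centre of its underside, z up
- blank_mug: bystander: white mug standing upside down, 84 mm wide without its handle, 86 mm high, on the middle of the bench beyond the dabber. Origin: centre of its lower face, z up
- mug_a: bystander: white mug standing upright, 82 mm wide, 88 mm high. Origin: centre of its underside, z up
- squeeze_bottle: bystander: white squeeze bottle with a black nozzle, 54 mm wide, 150 mm high. Origin: centre of its underside, z up
- brush: bystander: brush 190 mm long lying on the bench. Origin: under its middle
- colour_jar: bystander: glass jar with a steel cap, 60 mm wide, 70 mm high. Origin: centre of its underside, z up
Things that resemble listed ones, but are neither listed nor needed, are in the scene too. Leave any red look-alike of the stamp alone.

How it is judged:
By the outcome, as a careful person would: the job done as asked, in the order asked, and still so for the second after the job is handed in, with the robot touching nothing.
It also fails if it takes over 69 s, if anything falls off the work surface, if the arm or the gripper's body presses on something with over 40 N, if the wrist force passes 120 N, or if a joint passes its speed limit or range.

## Working session

There is one attempt and no reset: what is moved stays moved. The work goes in short steps, Python scripts to look and compute and a tool call to move; the robot and the scene stay as the last step left them, time stands still between calls to the robot, and variables do not carry over. Pictures are saved under pics/ and viewed, at most 10 in all, crops included, and the job is handed in when it is done.

Besides the shell and the picture viewer there is one more tool, called after "Call:" by a JSON object that holds its "method" and its "body". step_arm: Moves the arm, as the interface text tells. Its arguments: {"type":"object","properties":{"series":{"type":"array","items":{"type":"array"}},"newtons":{"type":"number"}},"required":["series"]}

```bash
mkdir -p pics; ls; cat > h.py <<'E'
from station import *
import numpy as np, cv2
def snap(n,f):
    d=get_image(n); cv2.imwrite(f,d["img"][:,:,::-1]); np.savez(f[:-3]+'npz',**d); return d
def ray(d,u,v):
    r=np.array(d["rotation"]); p=np.array(d["origin"])
    return p, r@np.array([(u-float(d["cx"]))/float(d["fx"]),(v-float(d["cy"]))/float(d["fy"]),1.])
def at(d,u,v,z):
    o,r=ray(d,u,v); return o+r*(z-o[2])/r[2]
def proj(d,P):
    q=(np.atleast_2d(P)-d["origin"])@np.array(d["rotation"]); return np.c_[q[:,0]/q[:,2]*d["fx"]+d["cx"],q[:,1]/q[:,2]*d["fy"]+d["cy"]]
E
python3 - <<'E'
from h import *
for n in("side","top"):
    d=snap(n,f'pics/{n}0.png'); print(n,d["fx"],d["cx"],d["cy"],np.round(d["origin"],3),np.round(d["rotation"],3).tolist())
    cv2.imwrite(f'pics/{n}0b.png',cv2.resize(d["img"][:,:,::-1],(800,600),interpolation=cv2.INTER_CUBIC))
print(observe())
E
```

```text
pics
side 461.60500401018703 251.37598083168805 192.48191747936096 [-0.026 -0.576  0.863] [-0.365, 0.848, -0.35, 0.156]
top 488.15073373790625 257.9214669830117 195.9680428105126 [0.364 0.015 1.248] [0.072, -0.695, 0.712, -0.072]
{'time': 0.1, 'joints': array([-1.32847943,  0.61586561, -0.0125975 ,  1.42469171,  0.00809966,
        1.10342958, -0.04041362]), 'dq': array([-1.15507822e-03, -2.34442800e-03,  4.81597734e-04, -5.97626641e-03,
       -6.14702540e-05, -3.55521180e-04, -5.48023827e-04]), 'joint_torque': array([ 1.77390615e-03, -4.60037756e+01,  2.10350649e-01, -1.66242689e+01,
       -6.11507334e-02,  1.69088220e-02,  1.06035393e-04]), 'eef_pos': array([0.17244612, 0.62597808, 0.21758466]), 'ee_rot': array([-1.37114049e-04,  1.33986275e-01,  9.90982494e-01, -1.16396695e-03]), 'wrist_force': array([-0.1299969 ,  0.12890417,  0.13085011]), 'ft_torque': array([-0.01353376, -0.0447579 ,  0.00740408]), 'gripper_force': 0.0, 'grip_width': 0.09313966137676859}
```

```bash
sed -i 's/^import numpy.*/&\nfrom scipy.spatial.transform import Rotation as Ro/; s/np.array(d\["rotation"\])/Ro.from_quat(d["rotation"],scalar_first=True).as_matrix()/' h.py; cat h.py | head -20
```

```text
from station import *
import numpy as np, cv2
from scipy.spatial.transform import Rotation as Ro
def snap(n,f):
    d=get_image(n); cv2.imwrite(f,d["img"][:,:,::-1]); np.savez(f[:-3]+'npz',**d); return d
def ray(d,u,v):
    r=Ro.from_quat(d["rotation"],scalar_first=True).as_matrix(); p=np.array(d["origin"])
    return p, r@np.array([(u-float(d["cx"]))/float(d["fx"]),(v-float(d["cy"]))/float(d["fy"]),1.])
def at(d,u,v,z):
    o,r=ray(d,u,v); return o+r*(z-o[2])/r[2]
def proj(d,P):
    q=(np.atleast_2d(P)-d["origin"])@Ro.from_quat(d["rotation"],scalar_first=True).as_matrix(); return np.c_[q[:,0]/q[:,2]*d["fx"]+d["cx"],q[:,1]/q[:,2]*d["fy"]+d["cy"]]
```

View pics/side0b.png

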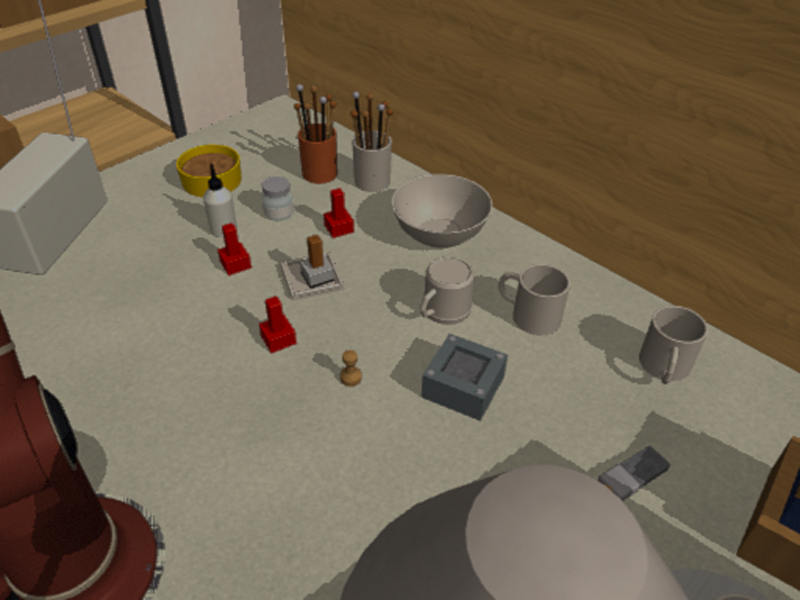

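View pics/top0b.png

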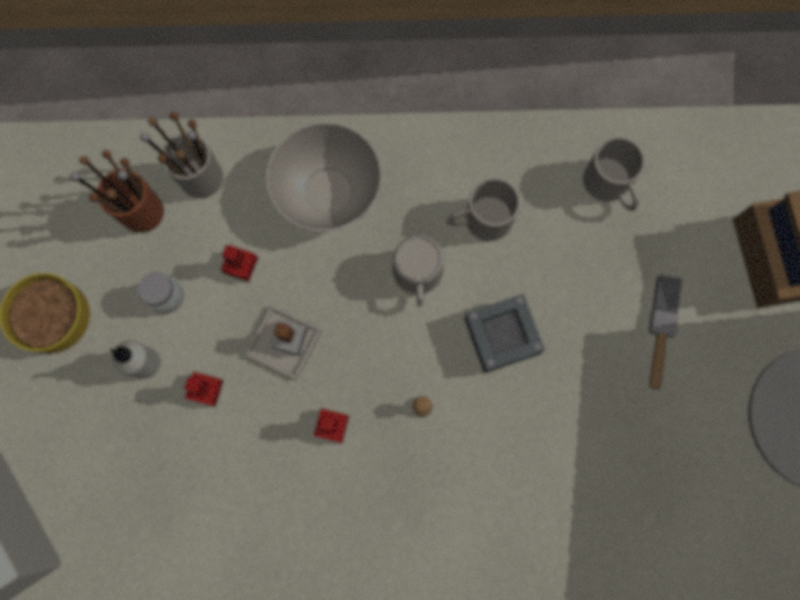

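Candidates in the 800x600 views, side/top: red stamps at (340,215)/(238,262), (233,255)/(203,389), (277,325)/(331,425); the wood and aluminium one in the white tray is at (316,262)/(287,335). I choose the last, by its tray, aluminium block and wooden handle. The pad is at (465,375)/(503,332). One close crop to check the choice and measure.

```bash
python3 - <<'E'
from h import *
print(proj(get_image("top"),[[0,0,0],[.17,.63,.22],[.6,0,0]]))
s=np.load('pics/side0.npz')["img"][:,:,::-1]; t=np.load('pics/top0.npz')["img"][:,:,::-1]
# side crops and top crops, 5x
def c(i,x,y,w=80,h=60): return cv2.resize(i[y:y+h,x:x+w],(400,300),interpolation=cv2.INTER_CUBIC)
a=np.vstack([np.hstack([c(s,165,140),c(s,258,207)]),np.hstack([c(t,142,190),c(t,283,182)])])
cv2.imwrite('pics/crop.png',np.clip(a.astype(float)*1.3,0,255).astype(np.uint8))
E
```

```text
[[269.30541417 455.32918273]
 [-49.19902377 404.86553414]
 [262.896735   204.65267952]]
```

View pics/crop.png

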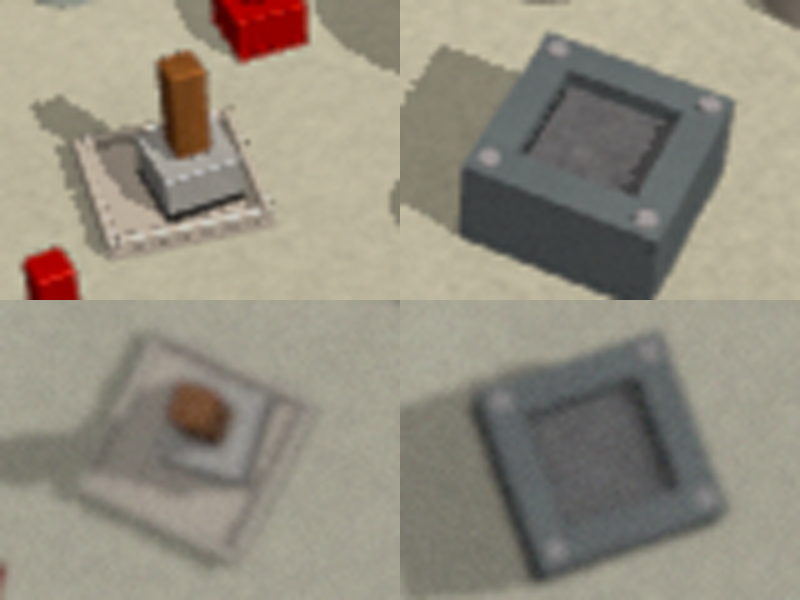

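The top-left crop shows the wooden-handled aluminium stamp in the white tray (handle top at about side px (201,152)). It stands off-centre, towards the back right in the side view. The right-hand crops show the pad with its well clear.

```bash
cat > fit.py <<'E'
from h import *
from scipy.optimize import least_squares
S=dict(np.load('pics/side0.npz'));T=dict(np.load('pics/top0.npz'))
def fit(name,w,z0,side,top,so,to):
    f=lambda p,o:(np.array(p,float)+.5)/5-.5+o
    P=f(side,so);Q=f(top,to)
    c0=np.mean([at(T,*q,z0) for q in Q],0)
    e=at(T,*Q[1],z0)-at(T,*Q[0],z0)
    y0=np.arctan2(e[1],e[0])
    sq=np.array([[-1,-1],[1,-1],[1,1],[-1,1]])*w/2
    def mod(p): c,s=np.cos(p[3]),np.sin(p[3]); return np.c_[sq@np.array([[c,s],[-s,c]])+p[:2],np.full(4,p[2])]
    def res(p):
        M=mod(p);out=[]
        for d,pts in((S,P),(T,Q)):
            m=proj(d,M)
            for q in pts:
                k=np.argmin(((m-q)**2).sum(1)); out+=list(m[k]-q)
        return np.array(out)
    r=least_squares(res,[c0[0],c0[1],z0,y0],x_scale=[.01,.01,.01,.1],loss='soft_l1',diff_step=1e-4)
    g=least_squares(lambda p:res([p[0],p[1],z0,p[2]]),[r.x[0],r.x[1],r.x[3]],x_scale=[.01,.01,.1],loss='soft_l1',diff_step=1e-4)
    print(name,np.round(r.x[:3],4),'yaw%90',np.round(np.degrees(r.x[3])%90,1),'| z fixed',np.round(g.x[:2],4),np.round(np.degrees(g.x[2])%90,1),'res',np.round(res(r.x),1))
so1,to1,so2,to2=(165,140),(142,190),(258,207),(283,182)
fit('pad',.098,.052,[(150,35),(335,102),(257,240),(62,168)],[(78,85),(258,30),(326,212),(140,278)],so2,to2)
fit('well',.060,.052,[(168,72),(282,115),(238,195),(123,152)],[(128,112),(240,78),(278,188),(165,224)],so2,to2)
fit('tray',.094,.014,[(78,140),(272,212),(115,245)],[(148,32),(318,105),(235,265),(78,190)],so1,to1)
fit('block',.046,.036,[(137,147),(168,188),(243,158)],[(265,95),(240,180),(160,155)],so1,to1)
fit('handle',.022,.094,[(160,64),(183,52),(208,67),(185,78)],[(183,80),(230,98),(213,143),(168,125)],so1,to1)
E
python3 fit.py
```

```text
pad [ 0.5685 -0.147   0.0533] yaw%90 17.1 | z fixed [ 0.569  -0.1469] 17.1 res [-0.1 -0.5  0.4  0.1  0.1  1.  -0.2 -0.4 -0.8  0.9  0.1 -0.2  0.2  0.1
  0.  -0.6]
well [ 0.5685 -0.148   0.0548] yaw%90 17.0 | z fixed [ 0.5695 -0.1477] 17.1 res [ 0.6 -0.5  1.  -0.3 -0.2  0.9 -1.1  0.1 -0.6  0.1 -0.3 -0.5  0.4  0.
  0.2  0.4]
tray [0.5658 0.2113 0.015 ] yaw%90 64.1 | z fixed [0.5661 0.2116] 64.1 res [-1.6  0.2  0.7 -0.2 -1.4  0.5  1.3 -1.2  0.  -0.9  0.4  0.4 -1.3  0. ]
block [0.5725 0.2007 0.035 ] yaw%90 74.0 | z fixed [0.5722 0.2003] 74.0 res [-0.4 -1.3  0.2  0.2  0.6  0.9  0.3 -0.4  0.2  0.1 -1.3  0.5]
handle [0.5684 0.1962 0.1   ] yaw%90 73.1 | z fixed [0.5703 0.198 ] 73.1 res [-1.  -0.8  1.9 -0.8  0.3  0.8 -2.7  1.   0.1  0.6 -0.5 -0.6  0.2 -0.8
  0.4  0.3]
```

```bash
cat > go.py <<'E'
from h import *
import sys
# usage: go.py x y z yawdeg -> tool-axis turn, then shift in cm (after turn)
x,y,z,yaw=map(float,sys.argv[1:5]); o=observe()
R=Ro.from_quat(o["ee_rot"],scalar_first=True); m=R.as_matrix()
b=np.radians(yaw); yt=np.array([np.cos(b),np.sin(b),0]); zt=np.array([0,0,-1.]); xt=np.cross(yt,zt)
G=np.c_[xt,yt,zt]
rv=Ro.from_matrix(m.T@G).as_rotvec(); dl=np.array([x,y,z])-o["eef_pos"]
print('t',o["time"],'pos',np.round(o["eef_pos"],4),'yaw_y',round(np.degrees(np.arctan2(m[1,1],m[0,1])),2),'tilt',np.round(m[:2,2],4))
print('turn',np.round(rv,4),'shift after',np.round(G.T@dl*100,2),'before',np.round(m.T@dl*100,2),'F',np.round(o["wrist_force"],2),np.round(o["ft_torque"],3),'grip',round(o["grip_width"],4),round(o["gripper_force"],1))
E
python3 go.py .572 .2 .219 73.5
```

```text
t 0.15 pos [0.1725 0.6261 0.2178] yaw_y 74.6 tilt [-0.0005 -0.0019]
turn [-0.0019  0.0001  0.0192] shift after [-50.41 -29.51  -0.12] before [-49.83 -30.47  -0.06] F [0.11 0.1  0.15] [-0.081  0.064 -0.063] grip 0.0931 0.0
```

Call:
{"method": "step_arm", "body": {"series": [[[0, 0, 0], [0, 0, 0.019], 1], [[-4.2, -2.46, 0], [0, 0, 0], 1], [[-4.2, -2.46, 0], [0, 0, 0], 1], [[-4.2, -2.46, 0], [0, 0, 0], 1], [[-4.2, -2.46, 0], [0, 0, 0], 1], [[-4.2, -2.46, 0], [0, 0, 0], 1], [[-4.2, -2.46, 0], [0, 0, 0], 1], [[-4.2, -2.46, 0], [0, 0, 0], 1], [[-4.2, -2.46, 0], [0, 0, 0], 1], [[-4.2, -2.46, 0], [0, 0, 0], 1]]}}

```text
time: 1.15
eef_pos: [0.4733, 0.3055, 0.2188]
ee_rot: [0.0, 0.144, 0.99, 0.0]
wrist_force: [-0.0, 1.4, 0.7]
grip_width: 0.0932
gripper_force: 0.0
```

```bash
python3 go.py .572 .2 .219 73.5
```

```text
t 1.15 pos [0.4733 0.3055 0.2188] yaw_y 73.47 tilt [0.0002 0.0003]
turn [ 0.0003  0.0001 -0.0004] shift after [-12.46  -7.31  -0.02] before [-12.46  -7.31  -0.02] F [-0.04  1.41  0.71] [ 0.004 -0.079 -0.026] grip 0.0932 0.0
```

Call:
{"method": "step_arm", "body": {"series": [[[-4.2, -2.4, 0], [0, 0, 0], 1], [[-4.2, -2.4, 0], [0, 0, 0], 1], [[-4.1, -2.5, 0], [0, 0, 0], 1], [[0, 0, 2.5], [0, 0, 0], 1], [[0, 0, 2.5], [0, 0, 0], 1], [[0, 0, 2.5], [0, 0, 0], 1], [[0, 0, 0], [0, 0, 0], 1], [[0, 0, 0], [0, 0, 0], 1]]}}

```text
time: 1.95
eef_pos: [0.5714, 0.2017, 0.1438]
ee_rot: [-0.0, 0.143, 0.99, -0.0]
wrist_force: [0.4, 0.4, 0.4]
grip_width: 0.0928
gripper_force: 0.0
```

```bash
python3 go.py .572 .2 .055 73.5; python3 - <<'E'
from h import *
d=snap("side",'pics/s1.png'); e=snap("top",'pics/t1.png')
i=d["img"][:,:,::-1]
c=lambda i,x,y,w=100,h=150:cv2.resize(i[y:y+h,x:x+w],(400,600),interpolation=cv2.INTER_CUBIC)
cv2.imwrite('pics/c1.png',np.hstack([c(i,150,80),c(e["img"][:,:,::-1],130,130)]))
E
```

```text
t 1.95 pos [0.5714 0.2017 0.1438] yaw_y 73.5 tilt [-0.0003 -0.0001]
turn [-0.0002 -0.0002  0.    ] shift after [-0.1  -0.15  8.88] before [-0.1  -0.15  8.88] F [0.41 0.38 0.42] [-0.    -0.034 -0.011] grip 0.0928 0.0
```

View pics/c1.png

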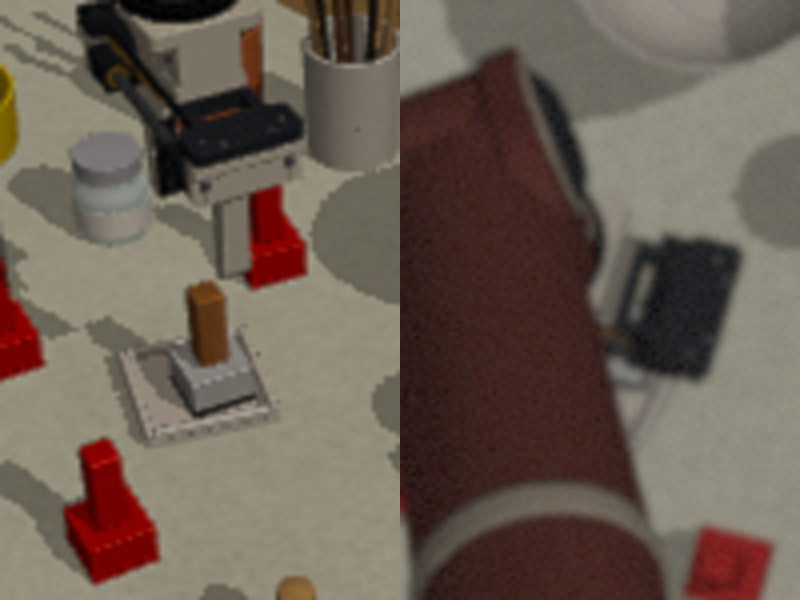

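Side crop: stamp at about px (200,168) in its tray, with the open gripper above and behind it. The near fingertip is at about (208,149). I'll compare that with the projected tips and check the clearance to the red neighbours.

```bash
python3 - <<'E'
from h import *
d=dict(np.load('pics/s1.npz')); o=observe(); m=Ro.from_quat(o["ee_rot"],scalar_first=True).as_matrix(); p=o["eef_pos"]
for k in (-.064,-.0465,0,.0465,.064): print(k,np.round(proj(d,p+m[:,1]*k),1), np.round(p+m[:,1]*k,3))
print(proj(d,[.572,.2,.094]),proj(d,[.572,.2,.006]))
T=dict(np.load('pics/top0.npz'))
for u,v in((238,262),(203,389),(331,425),(130,358)): print(at(T,u*.64,v*.64,.03))
E
```

```text
-0.064 [[209.9 150.8]] [0.554 0.141 0.145]
-0.0465 [[207. 147.]] [0.559 0.157 0.145]
0 [[199.6 137.3]] [0.572 0.202 0.145]
0.0465 [[192.5 128.1]] [0.586 0.247 0.145]
0.064 [[189.9 124.7]] [0.591 0.263 0.145]
[[201.26685421 153.25379344]] [[203.30707626 177.98064417]]
[0.69811062 0.28324573 0.03      ]
[0.48971042 0.33472216 0.03      ]
[0.42811977 0.13064869 0.03      ]
[0.54234137 0.45379177 0.03      ]
```

Everything agrees to within 1–2 mm and the neighbours are clear. Descend and grip.

Call:
{"method": "step_arm", "body": {"series": [[[-0.1, -0.15, 2], [0, 0, 0], 1], [[0, 0, 2.5], [0, 0, 0], 1], [[0, 0, 2.5], [0, 0, 0], 1], [[0, 0, 1.5], [0, 0, 0], 1], [[0, 0, 0.7], [0, 0, 0], 1], [[0, 0, 0], [0, 0, 0], 1], [[0, 0, 0], [0, 0, 0], -1], [[0, 0, 0], [0, 0, 0], -1], [[0, 0, 0], [0, 0, 0], -1], [[0, 0, 0], [0, 0, 0], -1]], "newtons": 25}}

```text
time: 3.05
eef_pos: [0.5723, 0.2, 0.0523]
ee_rot: [0.0, 0.143, 0.99, 0.0]
wrist_force: [-0.0, -0.9, -0.8]
grip_width: 0.0652
gripper_force: 0.0
```

Call:
{"method": "step_arm", "body": {"series": [[[0, 0, 0], [0, 0, 0], -1], [[0, 0, 0], [0, 0, 0], -1], [[0, 0, 0], [0, 0, 0], -1], [[0, 0, 0], [0, 0, 0], -1]]}}

```text
time: 3.45
eef_pos: [0.5718, 0.1998, 0.0516]
ee_rot: [-0.0, 0.143, 0.99, -0.0]
wrist_force: [-1.1, 0.0, 0.0]
grip_width: 0.0337
gripper_force: 0.0
```

```bash
python3 go.py .572 .2 .2 73.5
```

```text
t 3.45 pos [0.5718 0.1998 0.0516] yaw_y 73.51 tilt [-0.0002 -0.0001]
turn [-0.0002 -0.0002  0.0002] shift after [-1.000e-02  2.000e-02 -1.484e+01] before [-1.000e-02  2.000e-02 -1.484e+01] F [-1.11  0.01  0.05] [-0.011 -0.022 -0.016] grip 0.0337 0.0
```

Call:
{"method": "step_arm", "body": {"series": [[[0, 0, 0], [0, 0, 0], -1], [[0, 0, 0], [0, 0, 0], -1], [[0, 0, 0], [0, 0, 0], -1], [[0, 0, 0], [0, 0, 0], -1], [[0, 0, 0], [0, 0, 0], -1], [[0, 0, 0], [0, 0, 0], -1]]}}

```text
time: 4.05
eef_pos: [0.5723, 0.2005, 0.0519]
ee_rot: [0.0, 0.143, 0.99, 0.001]
wrist_force: [0.9, 3.1, 1.7]
grip_width: 0.0217
gripper_force: 25.0
```

```bash
python3 go.py .572 .2 .2 73.5
```

```text
t 4.05 pos [0.5723 0.2005 0.0519] yaw_y 73.52 tilt [0.001  0.0009]
turn [0.0012 0.0007 0.0004] shift after [ 1.000e-02 -6.000e-02 -1.481e+01] before [  0.    -0.04 -14.81] F [0.92 3.13 1.7 ] [ 0.671 -0.174  0.015] grip 0.0217 25.0
```

Call:
{"method": "step_arm", "body": {"series": [[[0, 0, 0], [0, 0, 0], -1], [[0, 0, -0.5], [0, 0, 0], -1], [[0, 0, -1], [0, 0, 0], -1], [[0, 0, -2], [0, 0, 0], -1], [[0, 0, -3], [0, 0, 0], -1], [[0, 0, -3], [0, 0, 0], -1], [[0, 0, -2.5], [0, 0, 0], -1], [[0, 0, 0], [0, 0, 0], -1], [[0, 0, 0], [0, 0, 0], -1], [[0, 0, 0], [0, 0, 0], -1]], "newtons": 40}}

```text
time: 5.05
eef_pos: [0.5704, 0.199, 0.1697]
ee_rot: [-0.002, 0.144, 0.99, -0.001]
wrist_force: [0.5, 0.4, -1.4]
grip_width: 0.0216
gripper_force: 40.0
```

```bash
python3 go.py .569 -.147 .17 17.1;python3 go.py .569 -.147 .17 73.5; python3 - <<'E'
from h import *
d=snap("side",'pics/s2.png')
i=d["img"][:,:,::-1]
cv2.imwrite('pics/c2.png',cv2.resize(i[70:220,120:290],(680,600),interpolation=cv2.INTER_CUBIC))
E
```

```text
t 5.05 pos [0.5704 0.199  0.1697] yaw_y 73.5 tilt [-0.0041 -0.0019]
turn [-0.0044 -0.0016  0.9843] shift after [-3.303e+01 -1.031e+01 -3.000e-02] before [ -9.69 -33.21   0.04] F [ 0.46  0.41 -1.42] [0.004 0.042 0.014] grip 0.0216 40.0
t 5.05 pos [0.5704 0.199  0.1697] yaw_y 73.5 tilt [-0.0041 -0.0019]
turn [-0.003  -0.0034 -0.    ] shift after [-9.690e+00 -3.321e+01 -3.000e-02] before [ -9.69 -33.21   0.04] F [ 0.46  0.41 -1.42] [0.004 0.042 0.014] grip 0.0216 40.0
```

View pics/c2.png

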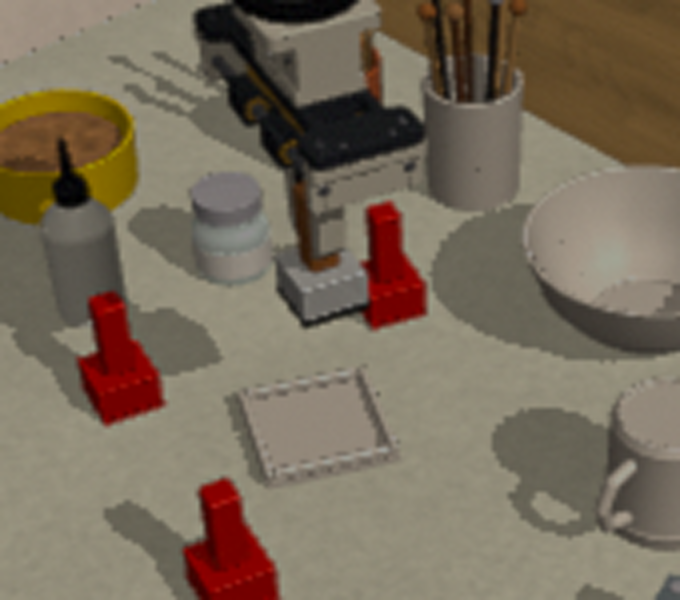

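The stamp hangs upright from the fingers over the empty tray, with its block at about px (200,140). Carry it over to the pad, then turn.

Call:
{"method": "step_arm", "body": {"series": [[[-1.0, -3.2, 0], [0, 0, 0], -1], [[-1.2, -4.2, 0], [0, 0, 0], -1], [[-1.2, -4.2, 0], [0, 0, 0], -1], [[-1.2, -4.2, 0], [0, 0, 0], -1], [[-1.2, -4.2, 0], [0, 0, 0], -1], [[-1.2, -4.2, 0], [0, 0, 0], -1], [[-1.2, -4.2, 0], [0, 0, 0], -1], [[-1.0, -3.0, 0], [0, 0, 0], -1], [[-0.5, -1.8, 0], [0, 0, 0], -1], [[0, 0, 0], [0, 0, 0], -1]]}}

```text
time: 6.1
eef_pos: [0.569, -0.1508, 0.1701]
ee_rot: [-0.002, 0.147, 0.989, -0.002]
wrist_force: [-0.2, -0.4, -2.0]
grip_width: 0.0218
gripper_force: 40.0
```

Call:
{"method": "step_arm", "body": {"series": [[[0, 0, 0], [0, 0, 0.123], -1], [[0, 0, 0], [0, 0, 0.123], -1], [[0, 0, 0], [0, 0, 0.123], -1], [[0, 0, 0], [0, 0, 0.123], -1], [[0, 0, 0], [0, 0, 0.123], -1], [[0, 0, 0], [0, 0, 0.123], -1], [[0, 0, 0], [0, 0, 0.123], -1], [[0, 0, 0], [0, 0, 0.123], -1], [[0, 0, 0], [0, 0, 0], -1], [[0, 0, 0], [0, 0, 0], -1]]}}

```text
time: 7.1
eef_pos: [0.5705, -0.1441, 0.1709]
ee_rot: [-0.001, 0.592, 0.806, -0.0]
wrist_force: [-1.2, 1.0, -2.1]
grip_width: 0.0221
gripper_force: 40.0
```

```bash
python3 go.py .569 -.147 .13 17.1
```

```text
t 7.1 pos [ 0.5705 -0.1441  0.1709] yaw_y 17.41 tilt [-0.0016  0.0011]
turn [-0.0012 -0.0015  0.0054] shift after [-0.24 -0.23  4.09] before [-0.24 -0.23  4.09] F [-1.18  1.04 -2.14] [-0.03   0.079 -0.041] grip 0.0221 40.0
```

Call:
{"method": "step_arm", "body": {"series": [[[-0.24, -0.23, 0.5], [0, 0, 0.005], -1], [[0, 0, 1.3], [0, 0, 0], -1], [[0, 0, 1.3], [0, 0, 0], -1], [[0, 0, 1.0], [0, 0, 0], -1], [[0, 0, 0.5], [0, 0, 0], -1], [[0, 0, 0], [0, 0, 0], -1], [[0, 0, 0], [0, 0, 0], -1], [[0, 0, 0], [0, 0, 0], -1]]}}

```text
time: 7.9
eef_pos: [0.5697, -0.1492, 0.1262]
ee_rot: [0.001, 0.596, 0.803, 0.0]
wrist_force: [0.0, -0.6, -1.3]
grip_width: 0.0218
gripper_force: 40.0
```

```bash
python3 go.py .569 -.147 .125 17.1; python3 - <<'E'
from h import *
d=snap("side",'pics/s3.png'); e=snap("top",'pics/t3.png')
c=lambda i,x,y,w=64,h=96:cv2.resize(i[y:y+h,x:x+w],(400,600),interpolation=cv2.INTER_CUBIC)
cv2.imwrite('pics/c3.png',np.hstack([c(d["img"][:,:,::-1],264,175),c(e["img"][:,:,::-1],290,165)]))
E
python3 go.py .569 -.147 .125 17.1
```

```text
t 7.9 pos [ 0.5697 -0.1492  0.1262] yaw_y 16.85 tilt [ 0.0012 -0.0004]
turn [ 0.001   0.0007 -0.0044] shift after [0.23 0.   0.12] before [ 0.23 -0.    0.12] F [ 0.02 -0.61 -1.25] [-0.063  0.075  0.007] grip 0.0218 40.0
t 8.0 pos [ 0.5696 -0.1491  0.1262] yaw_y 16.85 tilt [ 0.0012 -0.0003]
turn [ 0.001   0.0007 -0.0044] shift after [0.22 0.01 0.12] before [0.22 0.   0.12] F [ 0.19 -0.09 -1.91] [-0.028  0.064 -0.015] grip 0.0221 40.0
```

View pics/c3.png

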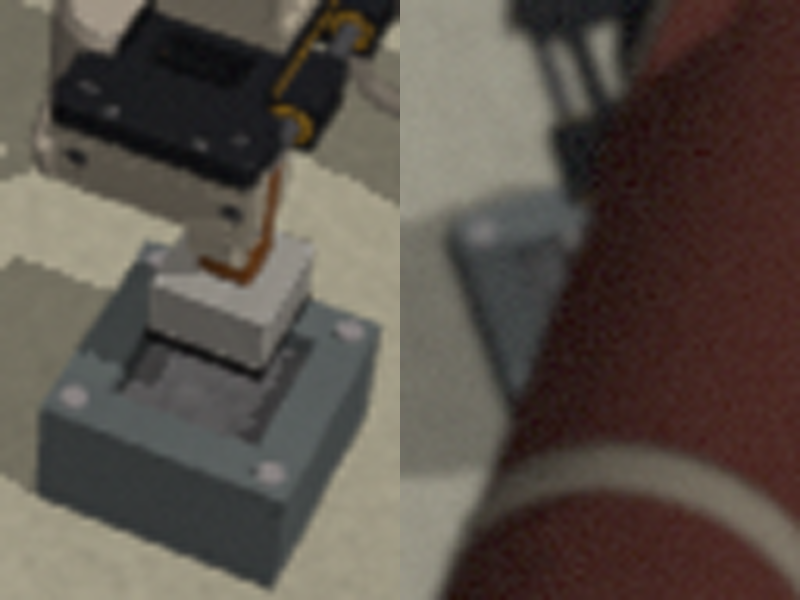

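The side crop shows the stamp above the well, its near lower corner at about px (306,234) and the block parallel to the pad's sides. I'll solve for its offset in the hand from these corners.

```bash
python3 - <<'E'
from h import *
from scipy.optimize import least_squares
d=dict(np.load('pics/s3.npz')); o=observe(); p=o["eef_pos"]; m=Ro.from_quat(o["ee_rot"],scalar_first=True).as_matrix()
P={'tl':(152,280),'tf':(265,325),'tr':(312,248),'bf':(265,370),'bl':(150,333),'br':(308,292)}
Q=np.array([((np.array(v)+.5)/6.25-.5)+(264,175) for v in P.values()])
h=.023
def pts(a):  # a: centre xy, underside z, yaw
    c,s=np.cos(a[3]),np.sin(a[3]); X=np.array([c,s]);Y=np.array([-s,c]);
    L=-h*X+h*Y; F=-h*X-h*Y; Rr=h*X-h*Y
    return np.array([[*(a[:2]+v),a[2]+z] for v,z in((L,.03),(F,.03),(Rr,.03),(F,0),(L,0),(Rr,0))])
r=least_squares(lambda a:(proj(d,pts(a))-Q).ravel(),[p[0],p[1],.08,np.radians(16.85)],x_scale=[.01,.01,.01,.1])
print(r.x,np.degrees(r.x[3]),np.round(r.fun,1)); 
r2=least_squares(lambda a:(proj(d,pts([a[0],a[1],.0803,np.radians(16.85)]))-Q).ravel(),p[:2],x_scale=.01)
print(r2.x,'tool offs mm',m.T@np.r_[r2.x-p[:2],0]*1e3,np.round(r2.fun,1))
E
```

```text
[ 0.6070669  -0.1231034   0.0348004   0.30874481] 17.689774712392417 [ 0.6 -0.1  0.4 -0.6  0.1 -0.7 -0.7  0.7  0.1 -0.  -0.5  0.7]
[ 0.57210981 -0.14794752] tool offs mm [3.71672174e-01 2.74721748e+00 2.61541713e-03] [-0.3 -0.5  0.5 -0.5  1.  -1.2 -0.7  1.3 -0.8  0.   0.3  0.7]
```

Call:
{"method": "step_arm", "body": {"series": [[[0.2, -0.12, 0.2], [0, 0, -0.004], -1], [[0, 0, 0.8], [0, 0, 0], -1], [[0, 0, 0.9], [0, 0, 0], -1], [[0, 0, 0.7], [0, 0, 0], -1], [[0, 0, 0.4], [0, 0, 0], -1], [[0, 0, 0], [0, 0, 0], -1], [[0, 0, 0], [0, 0, 0], -1]]}}

```text
time: 8.7
eef_pos: [0.5676, -0.1475, 0.0956]
ee_rot: [0.0, 0.594, 0.804, -0.0]
wrist_force: [0.0, -0.2, -0.7]
grip_width: 0.0216
gripper_force: 40.0
```

```bash
python3 go.py .5678 -.1474 .094 17.1
```

```text
t 8.7 pos [ 0.5676 -0.1475  0.0956] yaw_y 17.07 tilt [-0.0001 -0.0001]
turn [-0.0001  0.0001 -0.0005] shift after [0.01 0.03 0.16] before [0.01 0.03 0.16] F [ 0.01 -0.18 -0.67] [-0.073  0.083  0.041] grip 0.0216 40.0
```

Call:
{"method": "step_arm", "body": {"series": [[[0, 0, 0.1], [0, 0, 0], -1], [[0, 0, 0.1], [0, 0, 0], -1], [[0, 0, 0.1], [0, 0, 0], -1], [[0, 0, 0.1], [0, 0, 0], -1], [[0, 0, 0], [0, 0, 0], -1]]}}

```text
time: 9.2
eef_pos: [0.5673, -0.1474, 0.0915]
ee_rot: [-0.0, 0.594, 0.804, -0.0]
wrist_force: [-0.0, 0.2, -1.3]
grip_width: 0.0219
gripper_force: 40.0
```

Call:
{"method": "step_arm", "body": {"series": [[[0, 0, 0.1], [0, 0, 0], -1], [[0, 0, 0.1], [0, 0, 0], -1], [[0, 0, 0.1], [0, 0, 0], -1], [[0, 0, 0.1], [0, 0, 0], -1], [[0, 0, 0], [0, 0, 0], -1]]}}

```text
time: 9.7
eef_pos: [0.5676, -0.1475, 0.0878]
ee_rot: [0.0, 0.594, 0.804, 0.0]
wrist_force: [0.3, 0.5, 2.3]
grip_width: 0.022
gripper_force: 40.0
```

Call:
{"method": "step_arm", "body": {"series": [[[0, 0, 0.1], [0, 0, 0], -1], [[0, 0, 0.1], [0, 0, 0], -1], [[0, 0, 0], [0, 0, 0], -1]]}}

```text
time: 10.0
eef_pos: [0.5676, -0.1475, 0.0858]
ee_rot: [0.0, 0.594, 0.804, 0.0]
wrist_force: [-0.3, -0.4, 3.3]
grip_width: 0.022
gripper_force: 40.0
```

Call:
{"method": "step_arm", "body": {"series": [[[0, 0, 0.1], [0, 0, 0], -1], [[0, 0, 0.1], [0, 0, 0], -1], [[0, 0, 0.1], [0, 0, 0], -1], [[0, 0, 0.1], [0, 0, 0], -1], [[0, 0, 0], [0, 0, 0], -1]]}}

```text
time: 10.5
eef_pos: [0.5676, -0.1475, 0.0818]
ee_rot: [0.0, 0.594, 0.804, 0.0]
wrist_force: [-0.9, 0.1, 5.2]
grip_width: 0.0219
gripper_force: 40.0
```

```bash
python3 go.py .5678 -.1474 .08 17.1
```

```text
t 10.5 pos [ 0.5676 -0.1475  0.0818] yaw_y 17.08 tilt [ 0.0003 -0.0001]
turn [ 0.0003  0.0002 -0.0004] shift after [0.   0.02 0.18] before [0.   0.02 0.18] F [-0.94  0.11  5.25] [ 0.068  0.354 -0.033] grip 0.0219 40.0
```

Call:
{"method": "step_arm", "body": {"series": [[[0, 0, 0.05], [0, 0, 0], -1], [[0, 0, 0.05], [0, 0, 0], -1], [[0, 0, 0], [0, 0, 0], -1]]}}

```text
time: 10.8
eef_pos: [0.5676, -0.1475, 0.0815]
ee_rot: [0.0, 0.594, 0.804, 0.0]
wrist_force: [-1.6, 0.4, 7.9]
grip_width: 0.0219
gripper_force: 40.0
```

```bash
for i in 1 2; do python3 go.py .5678 -.1474 .08 17.1; done; python3 - <<'E'
from h import *
d=snap("side",'pics/s4.png')
cv2.imwrite('pics/c4.png',cv2.resize(d["img"][195:271,262:338,::-1],(600,600),interpolation=cv2.INTER_CUBIC))
E
```

```text
t 10.8 pos [ 0.5676 -0.1475  0.0815] yaw_y 17.08 tilt [0.0005 0.0001]
turn [ 0.0005  0.0001 -0.0004] shift after [0.   0.02 0.15] before [0.   0.02 0.15] F [-1.59  0.4   7.87] [0.154 0.589 0.058] grip 0.0219 40.0
t 10.8 pos [ 0.5676 -0.1475  0.0815] yaw_y 17.08 tilt [0.0005 0.0001]
turn [ 0.0005  0.0001 -0.0004] shift after [0.   0.02 0.15] before [0.   0.02 0.15] F [-1.59  0.4   7.87] [0.154 0.589 0.058] grip 0.0219 40.0
```

View pics/c4.png

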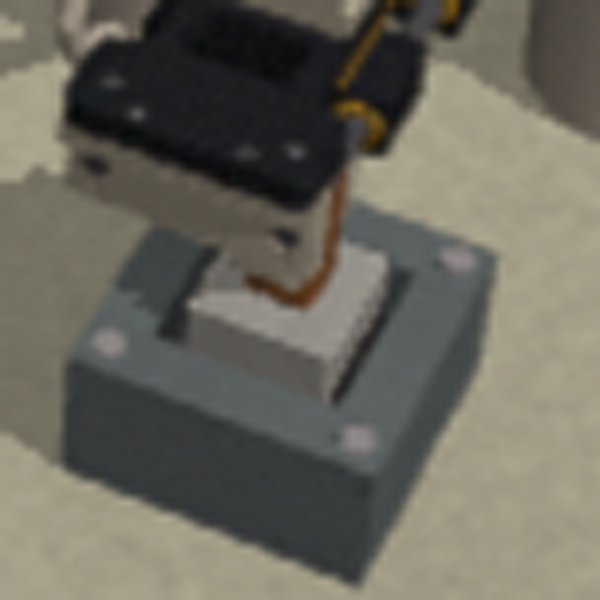

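The side crop shows the stamp seated in the well, square to the pad, with gaps left and right and its top corners at about (286,233), (303,240) and (311,228). I'll check the centring from these.

```bash
python3 - <<'E'
from h import *
from scipy.optimize import least_squares
d=dict(np.load('pics/s4.npz')); k=600/76
f=lambda L:np.array([((np.array(v)+.5)/k-.5)+(262,195) for v in L])
def fit(Q,w,z,cs,off):
    s=np.array(cs)*w/2
    g=lambda a:(proj(d,np.c_[s@np.array([[np.cos(a[2]),np.sin(a[2])],[-np.sin(a[2]),np.cos(a[2])]])+a[:2],np.full(len(s),z)])-Q).ravel()
    r=least_squares(g,[.568,-.147,.3],x_scale=[.01,.01,.1]); print(np.round(r.x[:2],4),np.degrees(r.x[2]),np.round(r.fun,1))
C=[(-1,1),(-1,-1),(1,-1)]
for z in(.0625,.0656):fit(f([(188,305),(325,362),(388,262)]),.046,z,C,0)
fit(f([(66,362),(373,478),(496,256)]),.098,.052,C,0)
E
```

```text
[ 0.5692 -0.146 ] 16.061877514445595 [-0.6 -0.   0.2  0.2  0.3 -0.2]
[ 0.567  -0.1477] 16.088988945330584 [-0.6 -0.   0.3  0.2  0.4 -0.2]
[ 0.5688 -0.1457] 17.957944573150094 [-0.3 -0.3  0.3  0.3  0.  -0.1]
```

Call:
{"method": "step_arm", "body": {"series": [[[0, 0, 0], [0, 0, 0], -1], [[0, 0, 0], [0, 0, 0], -1]]}}

```text
time: 11.05
eef_pos: [0.5676, -0.1475, 0.0815]
ee_rot: [0.0, 0.594, 0.804, 0.0]
wrist_force: [-1.8, 0.3, 8.4]
grip_width: 0.0216
gripper_force: 40.0
```

```bash
cat > avg.py <<'E'
from h import *
A=[]
for i in range(8):
    get_image("side"); o=observe(); A.append(np.r_[o["wrist_force"],o["ft_torque"],o["eef_pos"]*1e3])
m=Ro.from_quat(o["ee_rot"],scalar_first=True).as_matrix()
print(o["time"],np.round(np.mean(A,0),3),'std',np.round(np.std(A,0)[:6],2),'tilt mrad',np.round(m[:2,2]*1e3,2),'q',o["ee_rot"])
E
python3 avg.py
```

```text
11.45 [-1.92900e+00  4.82000e-01  8.69400e+00  1.47000e-01  5.76000e-01
  5.00000e-03  5.67613e+02 -1.47509e+02  8.14670e+01] std [0.54 0.41 0.68 0.03 0.02 0.04] tilt mrad [0.49 0.03] q [1.85578922e-04 5.94306051e-01 8.04238931e-01 1.58788508e-04]
```

Call:
{"method": "step_arm", "body": {"series": [[[0.01, -0.03, 0.05], [0, 0, 0], -1], [[0, 0, 0], [0, 0, 0], -1]]}}

```text
time: 11.65
eef_pos: [0.5676, -0.1475, 0.0815]
ee_rot: [0.001, 0.594, 0.804, 0.0]
wrist_force: [-2.7, 0.4, 10.3]
grip_width: 0.0217
gripper_force: 40.0
```

```bash
python3 avg.py
```

```text
12.05 [-2.28300e+00  1.10800e+00  1.01510e+01  2.16000e-01  6.57000e-01
 -7.00000e-03  5.67576e+02 -1.47509e+02  8.14380e+01] std [0.46 0.44 0.44 0.02 0.02 0.02] tilt mrad [1.25 0.04] q [4.91964053e-04 5.94279494e-01 8.04258348e-01 3.89103015e-04]
```

The tool now moves 0.03 mm for 1.5 N, so the plate is on its hard stop. Trim the tilt, add a little force and hold.

Call:
{"method": "step_arm", "body": {"series": [[[0, 0, 0.03], [0.0015, 0, 0], -1], [[0, 0, 0], [0, 0, 0], -1], [[0, 0, 0], [0, 0, 0], -1], [[0, 0, 0], [0, 0, 0], -1]]}}

```text
time: 12.45
eef_pos: [0.5676, -0.1475, 0.0814]
ee_rot: [0.0, 0.594, 0.804, -0.0]
wrist_force: [-2.5, 0.8, 12.1]
grip_width: 0.0217
gripper_force: 40.0
```

```bash
python3 avg.py
```

```text
12.85 [-2.64600e+00  1.20400e+00  1.18240e+01  2.64000e-01  7.44000e-01
  1.00000e-03  5.67639e+02 -1.47513e+02  8.14400e+01] std [0.38 0.31 0.76 0.03 0.02 0.03] tilt mrad [ 0.02 -0.32] q [ 1.01377022e-04  5.94318087e-01  8.04230058e-01 -1.24014720e-04]
```

Call:
{"method": "step_arm", "body": {"series": [[[0, 0, 0], [0, 0, 0], -1], [[0, 0, 0], [0, 0, 0], -1], [[0, 0, 0], [0, 0, 0], -1], [[0, 0, 0], [0, 0, 0], -1], [[0, 0, 0], [0, 0, 0], -1], [[0, 0, 0], [0, 0, 0], -1], [[0, 0, 0], [0, 0, 0], -1], [[0, 0, 0], [0, 0, 0], -1], [[0, 0, 0], [0, 0, 0], -1], [[0, 0, 0], [0, 0, 0], -1]]}}

```text
time: 13.85
eef_pos: [0.5676, -0.1475, 0.0814]
ee_rot: [0.0, 0.594, 0.804, -0.0]
wrist_force: [-3.0, 2.3, 11.2]
grip_width: 0.022
gripper_force: 40.0
```

Call:
{"method": "step_arm", "body": {"series": [[[0, 0, -0.1], [0, 0, 0], -1], [[0, 0, -0.3], [0, 0, 0], -1], [[0, 0, -0.5], [0, 0, 0], -1], [[0, 0, -1], [0, 0, 0], -1], [[0, 0, -1.5], [0, 0, 0], -1], [[0, 0, -2.5], [0, 0, 0], -1], [[0, 0, -2.5], [0, 0, 0], -1], [[0, 0, -0.6], [0, 0, 0], -1], [[0, 0, 0], [0, 0, 0], -1]]}}

```text
time: 14.75
eef_pos: [0.5673, -0.1474, 0.1702]
ee_rot: [-0.0, 0.594, 0.804, -0.0]
wrist_force: [0.9, -0.1, -2.4]
grip_width: 0.0216
gripper_force: 40.0
```

```bash
python3 go.py .567 .209 .17 17.1; python3 go.py .567 .209 .17 64.5
```

```text
t 14.75 pos [ 0.5673 -0.1474  0.1702] yaw_y 17.08 tilt [-0.0007 -0.0007]
turn [-0.0008  0.0005 -0.0004] shift after [3.407e+01 1.045e+01 2.000e-02] before [34.08 10.44 -0.  ] F [ 0.94 -0.1  -2.39] [-0.012  0.005 -0.042] grip 0.0216 40.0
t 14.75 pos [ 0.5673 -0.1474  0.1702] yaw_y 17.08 tilt [-0.0007 -0.0007]
turn [-1.000e-03  1.000e-04 -8.277e-01] shift after [1.537e+01 3.216e+01 2.000e-02] before [34.08 10.44 -0.  ] F [ 0.94 -0.1  -2.39] [-0.012  0.005 -0.042] grip 0.0216 40.0
```

Call:
{"method": "step_arm", "body": {"series": [[[3.2, 0.95, 0], [0, 0, 0], -1], [[4.2, 1.3, 0], [0, 0, 0], -1], [[4.2, 1.3, 0], [0, 0, 0], -1], [[4.2, 1.3, 0], [0, 0, 0], -1], [[4.2, 1.3, 0], [0, 0, 0], -1], [[4.2, 1.3, 0], [0, 0, 0], -1], [[4.2, 1.3, 0], [0, 0, 0], -1], [[3.7, 1.1, 0], [0, 0, 0], -1], [[2.0, 0.6, 0], [0, 0, 0], -1], [[0, 0, 0], [0, 0, 0], -1]]}}

```text
time: 15.75
eef_pos: [0.5645, 0.2149, 0.1671]
ee_rot: [-0.003, 0.591, 0.807, -0.001]
wrist_force: [-0.1, 0.2, -3.0]
grip_width: 0.0215
gripper_force: 40.0
```

Call:
{"method": "step_arm", "body": {"series": [[[0, 0, 0], [0, 0, -0.103], -1], [[0, 0, 0], [0, 0, -0.103], -1], [[0, 0, 0], [0, 0, -0.103], -1], [[0, 0, 0], [0, 0, -0.103], -1], [[0, 0, 0], [0, 0, -0.103], -1], [[0, 0, 0], [0, 0, -0.103], -1], [[0, 0, 0], [0, 0, -0.103], -1], [[0, 0, 0], [0, 0, -0.106], -1], [[0, 0, 0], [0, 0, 0], -1], [[0, 0, 0], [0, 0, 0], -1]]}}

```text
time: 16.75
eef_pos: [0.5667, 0.2075, 0.1687]
ee_rot: [-0.001, 0.223, 0.975, -0.001]
wrist_force: [-0.5, -0.1, -2.7]
grip_width: 0.0218
gripper_force: 40.0
```

```bash
python3 go.py .567 .209 .07 64.5
```

```text
t 16.75 pos [0.5667 0.2075 0.1687] yaw_y 64.22 tilt [-0.0034 -0.0019]
turn [-0.0032 -0.0022 -0.0048] shift after [0.04 0.15 9.87] before [0.02 0.18 9.87] F [-0.46 -0.09 -2.68] [-0.015 -0.025 -0.048] grip 0.0218 40.0
```

Call:
{"method": "step_arm", "body": {"series": [[[0.02, 0.1, 1], [0, 0, 0], -1], [[0, 0, 2], [0, 0, 0], -1], [[0, 0, 2.5], [0, 0, 0], -1], [[0, 0, 2], [0, 0, 0], -1], [[0, 0, 1.5], [0, 0, 0], -1], [[0, 0, 0.8], [0, 0, 0], -1], [[0, 0, 0], [0, 0, 0], -1], [[0, 0, 0], [0, 0, 0], -1], [[0, 0, 0], [0, 0, 0], -1]]}}

```text
time: 17.65
eef_pos: [0.5679, 0.2105, 0.0726]
ee_rot: [0.0, 0.221, 0.975, 0.0]
wrist_force: [-0.3, -0.3, -2.5]
grip_width: 0.0217
gripper_force: 40.0
```

```bash
python3 go.py .567 .209 .052 64.5;  python3 - <<'E'
from h import *
d=snap("side",'pics/s5.png')
cv2.imwrite('pics/c5.png',cv2.resize(d["img"][125:205,160:240,::-1],(600,600),interpolation=cv2.INTER_CUBIC))
E
```

```text
t 17.65 pos [0.5679 0.2105 0.0726] yaw_y 64.45 tilt [0.0004 0.0002]
turn [ 0.0004  0.0003 -0.0009] shift after [ 0.01 -0.17  2.06] before [ 0.01 -0.17  2.06] F [-0.31 -0.32 -2.45] [-0.047  0.02   0.005] grip 0.0217 40.0
```

View pics/c5.png

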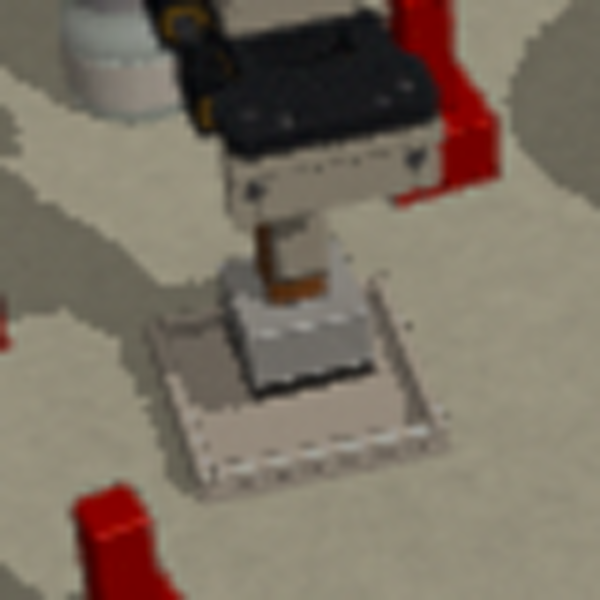

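The side crop shows the stamp just above the tray, square to its sides and near its middle (lower edge at about px (202,175)). Lower it gently.

Call:
{"method": "step_arm", "body": {"series": [[[0, -0.1, 0.4], [0, 0, 0], -1], [[0, 0, 0.6], [0, 0, 0], -1], [[0, 0, 0.4], [0, 0, 0], -1], [[0, 0, 0.2], [0, 0, 0], -1], [[0, 0, 0.1], [0, 0, 0], -1], [[0, 0, 0], [0, 0, 0], -1]]}}

```text
time: 18.3
eef_pos: [0.5666, 0.2093, 0.0544]
ee_rot: [-0.001, 0.221, 0.975, -0.0]
wrist_force: [0.2, -1.1, -1.9]
grip_width: 0.0221
gripper_force: 40.0
```

Call:
{"method": "step_arm", "body": {"series": [[[0, 0, 0.1], [0, 0, 0], -1], [[0, 0, 0.1], [0, 0, 0], -1], [[0, 0, 0.05], [0, 0, 0], -1], [[0, 0, 0], [0, 0, 0], -1]]}}

```text
time: 18.7
eef_pos: [0.5666, 0.2093, 0.0521]
ee_rot: [-0.001, 0.221, 0.975, -0.0]
wrist_force: [-1.0, -0.1, -0.9]
grip_width: 0.0218
gripper_force: 40.0
```

Call:
{"method": "step_arm", "body": {"series": [[[0, 0, 0.03], [0, 0, 0], -1], [[0, 0, 0], [0, 0, 0], -1]]}}

```text
time: 18.9
eef_pos: [0.5668, 0.2093, 0.0519]
ee_rot: [-0.001, 0.221, 0.975, -0.0]
wrist_force: [0.4, -0.1, -2.2]
grip_width: 0.0219
gripper_force: 40.0
```

```bash
python3 avg.py
```

```text
19.3 [ 1.87000e-01 -2.67000e-01 -1.92200e+00 -5.00000e-03  1.00000e-03
 -7.00000e-03  5.66740e+02  2.09338e+02  5.19450e+01] std [0.45 0.4  0.18 0.04 0.02 0.03] tilt mrad [-1.35 -0.41] q [-6.14514805e-04  2.21028553e-01  9.75267081e-01 -3.50228914e-04]
```

Call:
{"method": "step_arm", "body": {"series": [[[0, 0, 0.03], [0.0005, -0.001, 0], -1], [[0, 0, 0.03], [0, 0, 0], -1], [[0, 0, 0], [0, 0, 0], -1]]}}

```text
time: 19.6
eef_pos: [0.5668, 0.2093, 0.0519]
ee_rot: [-0.0, 0.221, 0.975, -0.001]
wrist_force: [-0.8, -0.9, 4.4]
grip_width: 0.0215
gripper_force: 40.0
```

```bash
python3 avg.py
```

```text
20.0 [-1.44200e+00 -5.95000e-01  5.35500e+00 -8.40000e-02  5.03000e-01
  4.40000e-02  5.66774e+02  2.09343e+02  5.18960e+01] std [0.74 0.38 0.44 0.02 0.03 0.03] tilt mrad [-0.51 -1.15] q [-1.22455407e-04  2.21076811e-01  9.75256197e-01 -6.15744385e-04]
```

Seated. Ease the load off, release and retreat upward.

Call:
{"method": "step_arm", "body": {"series": [[[0, 0, -0.04], [0, 0, 0], -1], [[0, 0, 0], [0, 0, 0], -1], [[0, 0, 0], [0, 0, 0], 0.2], [[0, 0, 0], [0, 0, 0], 0.2], [[0, 0, 0], [0, 0, 0], 0.2], [[0, 0, 0], [0, 0, 0], 0.2], [[0, 0, 0], [0, 0, 0], 0.2], [[0, 0, 0], [0, 0, 0], 0.2]], "newtons": 10}}

```text
time: 20.8
eef_pos: [0.5667, 0.2093, 0.0516]
ee_rot: [-0.0, 0.221, 0.975, -0.001]
wrist_force: [0.1, -0.1, 0.1]
grip_width: 0.0556
gripper_force: 0.0
```

Call:
{"method": "step_arm", "body": {"series": [[[0, 0, -1], [0, 0, 0], 0.2], [[0, 0, -3], [0, 0, 0], 0.2], [[0, 0, -4], [0, 0, 0], 0.2], [[0, 0, -4], [0, 0, 0], 0.2], [[0, 0, -4], [0, 0, 0], 0.2], [[0, 0, -2], [0, 0, 0], 0.2], [[0, 0, 0], [0, 0, 0], 0.2], [[0, 0, 0], [0, 0, 0], 0.2]]}}

```text
time: 21.6
eef_pos: [0.5665, 0.2094, 0.2319]
ee_rot: [-0.0, 0.221, 0.975, -0.001]
wrist_force: [0.2, -0.1, 0.1]
grip_width: 0.0558
gripper_force: 0.0
```

```bash
python3 - <<'E'
from h import *
d=snap("side",'pics/s6.png')
cv2.imwrite('pics/c6.png',cv2.resize(d["img"][60:290,140:400,::-1],(678,600),interpolation=cv2.INTER_CUBIC))
E
```

```text
(no output)
```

View pics/c6.png

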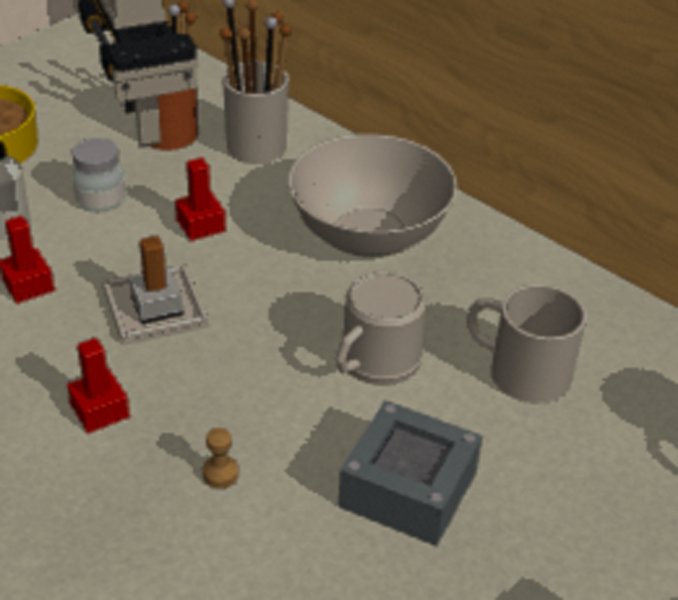

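The stamp stands upright in the middle of its tray (side px about (200,172)), the pad is intact, and the bystanders are where they were. Hand in.

```bash
python3 -c "
from station import *
print(close_job())"
```

```text
the job is handed in; nothing more can be done
None
```

The job is handed in: the stamp was pressed on the pad to the plate's hard stop at about 12–14 N and held for over 1.5 s, then set upright in its tray and released at about 21 s, and the last side view showed nothing else moved.

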